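# Split a press-fit gear housing evenly with a wedge

## Robot

A 7-joint arm with a two-finger parallel gripper is mounted at the origin on a cart in front of the work surface, level with it; the furniture and walls round the work are solid. World frame = base frame: x ahead of the robot, y to its left, z up, the work surface at z = 0. Lengths are in mm, angles in rad, forces in N, time in s.
With the tool pointing down it reaches from about 400 to 900 mm from the base axis. Payload 5.5 kg.
Tool frame: the origin (TCP) lies on the centre line of the jaws, within the pads' length; the fingertips stand 8 mm ahead of it and the grasp point (between the pads) lies 11 mm behind it; z points along the fingers, y is the line along which they close (so a half turn about z gives the same grasp; the last joint's range is limited). The gripper opens to 85 mm and grips with 20 to 120 N. Pads are 22 mm wide; open, the fingers measure 114 mm over their backs; the gripper's body (76 mm by 85 mm) begins 54 mm behind the grasp point. The pads swing forward as they close: fully open they stand 13 mm farther back than shut.
Start: joints at [0.263, 0.501, -0.427, 1.55, 0.221, 1.138, -0.21], TCP at [650, 0.037, 239.31] pointing down, gripper open.
Joint ranges: [-2.88, 2.88], [-0.31, 2.03], [-1.54, 1.56], [0.2, 2.42], [-1.41, 4.55], [0.19, 2.02], [-2.57, 2.57]. Speed limits (rad/s): [2.57, 2.57, 3.14, 3.14, 3.14, 3.14, 3.14].

## Interface

Orientations are given as a rotation vector (axis times angle).
In Python, from bench import manip gives the robot as it stands.
- The arm moves only by the tool servo_tool, never from a script. Its argument "plan" is a list of rows, each an object with "linear": the shift along the world's x, y, z in m, a list of three; "turn": the turn, a rotation vector about the world's x, y, z in rad, a list of three; "hand": the finger opening in m, from 0 to 0.0854. A call has 1 to 5 rows; each row shifts and turns the commanded pose from where the row before left it; what a row does not reach is not made up. A row lasts 1/8 s, in which the tool goes at most 62.5 mm and 10.7 degrees, less where a joint would pass 70% of its speed; a pose out of reach is approached as far as the arm can. A call with a gripper value outside its range is refused whole. The fingers move at their own pace and stop on an object; "squeeze" is the grip in N (left out, the last holds). Time passes only in rows, so rows that do not move let the fingers close. It gives the time, the measured TCP pose, the force, the opening and the grip force at its end, in the units of the state.
- manip.sense(): the state, without advancing time (a new reading comes with each control period).
- manip.read_camera(name): name is "scene" or "side" or "wrist"; returns (picture, depth): 384x512x3 uint8, red, green, blue; 384x512 float32, mm along the optical axis (not along the pixel's ray), 0 where there is no reading.
- manip.camera_info(name): a dict with "mtx" (3x3 intrinsics, pixels), "rvec" (rotation vector, rad) and "tvec" (3), from world to camera coordinates, as OpenCV has them. Camera axes: x right, y down, z forward; pixel columns grow to the right and rows downward; lengths in mm; the calibration is good to about 2 mm. The wrist camera is an equidistant fisheye: a pixel r from the principal point sees the ray r / f radians off the axis. A picture is of the moment at which its call begins: read the wrist's pose just before it. camera_info takes no time and is no camera call; for the wrist camera it gives the pose at the moment of the call.
- manip.sign_off(): hands the job in; it is judged then, once.
The state is a dict: "t": time; "qpos": joint angles; "dq": joint speeds; "tau": joint torques, N m; "tool_pos": TCP position; "tcp_rot": TCP orientation; "force": force on the tool from outside, world axes, zero at the start; "wrist_torque": the same for the moment, N m; "opening": finger opening in mm; "grip_force": force on a finger pad.
Only numpy, scipy, OpenCV 4.12 (cv2) and the standard library are available. Lean on these libraries where they do the work, as an engineer would, in place of code of your own. Each camera call takes 0.05 s, during which the arm holds its last target. There are 200 camera calls.

## Task

Take the orange-handled wedge from its wooden stand and use it to part the two press-fit halves of the gear housing, pressing it down into the pry slots at the two ends of the seam by turns, a little at a time, until the halves have parted by at least 12 mm at both ends, equally to within 4 mm. Never let one end get more than 8 mm ahead of the other, or the dowel pins will bend; push the light-grey half only with the wedge, never with the gripper. Then hang the wedge back upright in its stand and leave the mug, screwdriver and roll of tape where they are.

Things in the scene. Friction and masses are not known exactly. Their poses are not given: they have to be found in the camera images.
- housing: two-part gear housing on a plywood board (165 x 180 x 12 mm) fixed to the bench; origin at bench height under the seam. y runs along the seam (+y = left end), x across it. The blue half (-x side) is fixed; the light-grey bare aluminium half (+x side) is press-fitted to it on two dowel pins and can part along +x. Each half: 160 mm long, 52 mm thick (63 with its round boss), top 90 mm above the bench
- seam (a point): middle of the seam, on top of the case, 90 mm above the bench; axes as housing. The middle 92 mm of the seam has no slot; beyond it, at each end, is a pry slot 5 mm wide (plus what that end has parted), open at the top and at the end, about 73 mm deep, with rounded dark steel lips (bars of 5 mm radius along y, centre 85 mm above the bench) on both sides
- fixed_lip_left (a point): on the fixed blue face of the left (+y) pry slot, middle of its length, 85 mm above the bench, 60 mm from the seam's middle along y and 2.5 mm to its -x side; axes as housing. This face is upright and flat below the lip
- fixed_lip_right (a point): the same at the right (-y) pry slot, -60 mm along y
- loose_lip_left (a point): on the aluminium half's face of the left pry slot, opposite fixed_lip_left, same height; 5 mm to its +x side when unparted, so parting = that offset - 5 mm; its axes turn with the aluminium half
- loose_lip_right (a point): the same at the right pry slot
- loose_half: the aluminium half; origin on its seam face at bench height at the left slot (+60 mm along y); axes parallel to housing's when the halves are parallel. Each end parts up to 18 mm, on its own: pressing in one slot parts that end only. Ends start parted 0 to 3.6 mm and stay where left; each resists with about 8 N sideways, so pressing the wedge takes some 6 to 15 N downward
- wedge_handle (a point): centre of the wedge's orange handle: 26 mm (wedge x) x 36 mm (wedge y) x 60 mm upright. The wedge is 138 mm tall, about 0.3 kg. Under the handle is a dark collar 50 x 52 x 8 mm (30 to 38 mm below this point), under that a steel blade 70 mm long and 24 mm wide (along y), pointing down, its tip 108 mm below this point. It starts with wedge x about parallel to stand x
- wedge_tip (a point): lower end of the blade's flat upright back: 108 mm below wedge_handle and 12 mm to its -x side. The blade's front (+x) slopes: 3 mm thick at the tip, 0.3 mm more per mm up, 24 mm at the collar. Back on the blue face, x along housing x, tip z mm above the bench parts that end by 0.3 x (85 - z) - 1.8 mm: 6 mm at z = 59, 12 at 39, 14 at 32 (in practice about 1 mm less)
- stand_slot (a point): centre of the slot at the top of the dark wooden stand (fixed, 72 x 74 x 78 mm tall). The slot, 32 mm (stand x) x 34 mm (stand y), goes right through; the wedge hangs in it upright, collar on the rim, handle centre 38 mm above this point, wedge x parallel to stand x
- tea_mug: white spotted mug, 82 x 114 x 91 mm, loose bystander; origin under its middle
- screwdriver: red screwdriver 208 mm long, lying, loose bystander; origin under its middle
- masking_roll: roll of yellowish masking tape, 102 mm across, 25 mm tall, lying flat, loose bystander; origin under its middle

How it is judged:
By the outcome, as a careful person would: the job done as asked, in the order asked, and still so for the second after the job is handed in, with the robot touching nothing.
It also fails if it takes over 67 s, if anything falls off the work surface, if the arm or the gripper's body presses on something with over 40 N, if the wrist force passes 120 N, or if a joint passes its speed limit or range.

## Working session

There is one attempt and no reset: what is moved stays moved. The work goes in short steps, Python scripts to look and compute and a tool call to move; the robot and the scene stay as the last step left them, time stands still between calls to the robot, and variables do not carry over. Pictures are saved under pics/ and viewed, at most 10 in all, crops included, and the job is handed in when it is done.

Besides the shell and the picture viewer there is one more tool, called in YAML: its name, and indented under it one key for each argument. servo_tool: Moves the arm, as the interface text tells. Its arguments: {"type":"object","properties":{"plan":{"type":"array"},"squeeze":{"type":"number"}},"required":["plan"]}

```bash
ls; mkdir -p pics
cat > h.py <<'E'
import numpy as np, cv2
from bench import manip
def cam(n):
    c=manip.camera_info(n); R=cv2.Rodrigues(np.array(c["rvec"],float))[0]
    K=np.array(c["mtx"],float); t=np.array(c["tvec"],float).ravel(); return K,R,t
def cloud(n,fish=False):
    K,R,t=cam(n); im,d=manip.read_camera(n)
    v,u=np.mgrid[0:384,0:512].astype(float)
    x=(u-K[0,2])/K[0,0]; y=(v-K[1,2])/K[1,1]
    if n=="wrist":
        r=np.hypot(x,y)+1e-9; s=np.where(r<1.5,np.tan(np.minimum(r,1.5))/r,0); x=x*s;y=y*s
    P=np.stack([x*d,y*d,d],-1)
    W=(P-t)@R; W[d<=0]=np.nan
    return im,d,W
E
python3 - <<'E'
from h import *
for n in ["scene","side"]:
    im,d,W=cloud(n); np.savez(n+"0.npz",im=im,W=W)
    K,R,t=cam(n); print(n,-R.T@t)
    cv2.imwrite(f"pics/{n}0.png",im[...,::-1])
print(manip.sense())
E
```

```text
pics
scene [  11.06604864 -635.76906055  615.15194924]
side [179.46348701 422.68536019 567.20785276]
{'t': 0.1, 'qpos': array([ 0.26319096,  0.50180136, -0.42676945,  1.5513728 ,  0.22080884,
        1.13831971, -0.21030678]), 'dq': array([ 0.00098482, -0.00303066,  0.00072707, -0.00147155, -0.0003704 ,
       -0.00111097, -0.00040952]), 'tau': array([-1.10183889e-02, -5.70813632e+01, -5.83865225e+00, -2.81749392e+01,
        1.04482990e-02,  5.56539730e-03, -2.82506340e-05]), 'tool_pos': array([ 6.49362805e+02, -5.96191258e-02,  2.38318685e+02]), 'tcp_rot': array([-2.22046764e+00, -2.22052624e+00,  2.00595018e-03]), 'force': array([-0.16889552,  0.57598724, -0.77109962]), 'wrist_torque': array([-0.05125547,  0.01916946, -0.03533776]), 'grip_force': 0.0, 'opening': 85.34841164512719}
```

View pics/scene0.png

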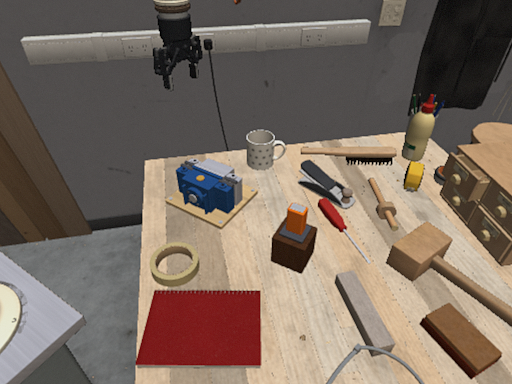

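View pics/side0.png

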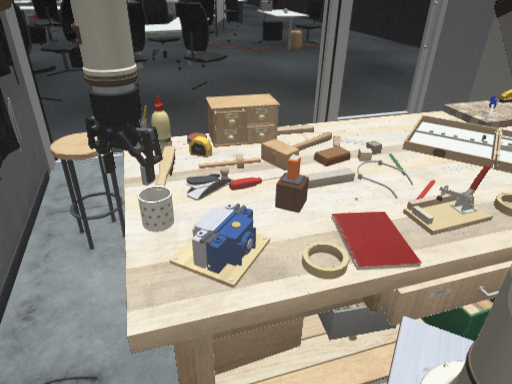

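Scene: housing at about (208,188), orange handle at (297,218), stand at (294,245). Side: housing (225,238), handle (294,167). I'll segment these by colour.

Run:
```python
from h import *
np.set_printoptions(precision=1,suppress=True)
for n in ["scene","side"]:
    f=np.load(n+"0.npz"); im=f["im"];W=f["W"]
    hsv=cv2.cvtColor(im,cv2.COLOR_RGB2HSV); h,s,v=[hsv[...,i].astype(int) for i in range(3)]
    x,y,z=W[...,0],W[...,1],W[...,2]
    def rep(name,m):
        P=W[m]; P=P[~np.isnan(P[:,0])]
        if len(P)<8: print(n,name,len(P));return
        q=np.percentile(P,[2,50,98],axis=0); r=cv2.minAreaRect(P[:,:2].astype(np.float32))
        print(n,name,len(P),q.ravel(),"rect",np.array(r[0]),np.array(r[1]),r[2])
    bx=slice(None)
    org=(h>5)&(h<16)&(s>200)&(v>150)&(z>60)&(z<200)
    rep("orange",org)
    rep("orange top",org&(z>np.nanpercentile(z[org],98)-6) if org.any() else org)
    c=np.nanmedian(W[org],axis=0)
    near=np.hypot(x-c[0],y-c[1])<70
    rep("stand top",near&(z>72)&(z<82)&(v<120))
    rep("collar",near&(z>82)&(z<92))
    blue=(h>105)&(h<125)&(s>120)&(z>10)&(z<130)&(x<900)&(y>-300)
    rep("blue",blue)
    b=np.nanmedian(W[blue],axis=0)
    nb=np.hypot(x-b[0],y-b[1])<170
    rep("blue top",nb&blue&(z>86)&(z<94))
    rep("grey top",nb&(s<60)&(v>100)&(z>86)&(z<94))
    rep("board",nb&(z>8)&(z<16))
```

```text
scene orange 46 [ 480.3 -442.2  142.3  483.5 -432.4  144.4  500.6 -411.1  146.2] rect [ 485.8 -428.6] [16.7 35. ] 33.83596420288086
scene orange top 46 [ 480.3 -442.2  142.3  483.5 -432.4  144.4  500.6 -411.1  146.2] rect [ 485.8 -428.6] [16.7 35. ] 33.83596420288086
scene stand top 458 [ 456.1 -462.5   72.4  469.9 -437.6   77.   527.7 -389.    81. ] rect [ 493.4 -424.8] [73.1 74.5] 5.01193380355835
scene collar 261 [ 468.  -451.    82.8  480.4 -434.7   85.1  516.9 -401.7   91.5] rect [ 492.5 -425.6] [50.8 52.1] 4.919808387756348
scene blue 1531 [ 483.4 -234.1   20.2  514.1 -177.6   75.6  541.8  -81.3   93.1] rect [ 513.4 -154.8] [159.9  68.6] 87.05453491210938
scene blue top 420 [ 495.8 -217.6   86.1  523.7 -159.1   87.5  544.3  -93.1   93.4] rect [ 519.7 -154.1] [136.3  56.2] 87.05453491210938
scene grey top 379 [ 546.8 -218.8   86.1  570.1 -155.4   87.5  595.9  -90.9   93.4] rect [ 563.  -151.8] [ 88.5 137.2] 28.745649337768555
scene board 1034 [ 360.1 -243.5    8.4  493.7 -205.5   11.   630.8  -69.8   14.9] rect [ 489.4 -155.6] [290.  182.7] 1.501914381980896
side orange 0
side orange top 0
side stand top 0
side collar 0
side blue 700 [ 486.1 -214.9   69.1  518.8 -139.4   87.8  543.5  -76.    94.3] rect [ 514.3 -148.9] [ 60.8 154.4] 1.1869064569473267
side blue top 484 [ 495.9 -210.5   86.2  520.9 -141.4   88.3  543.3  -84.5   93.5] rect [ 520.  -147.4] [ 49.4 151.7] 1.1526105403900146
side grey top 648 [ 535.2 -221.9   86.3  567.5 -141.7   88.5  596.3  -77.1   93.6] rect [ 553.9 -150.2] [ 91.4 159.2] 4.761910915374756
side board 1360 [ 471.6 -231.9    8.6  503.   -92.1   12.   633.3  -59.9   14.6] rect [ 507.1 -137.2] [293.3 163.7] 38.651649475097656
  return np.nanmean(a, axis, out=out, keepdims=keepdims)
```

Run:
```python
from h import *
np.set_printoptions(precision=1,suppress=True)
f=np.load("scene0.npz"); im=f["im"];W=f["W"]; x,y,z=[W[...,i] for i in range(3)]
near=np.hypot(x-493,y+425)<60
def rect(m):
    P=W[m][:,:2].astype(np.float32); r=cv2.minAreaRect(P); print(m.sum(),np.array(r[0]),np.array(r[1]),r[2], cv2.boxPoints(r).ravel())
rect(near&(z>143)&(z<150)); rect(near&(z>95)&(z<150)); rect(near&(z>83)&(z<90)); rect(near&(z>20)&(z<80)); rect(near&(z>74)&(z<80))
for n in ["scene","side"]:
    f=np.load(n+"0.npz"); im=f["im"];W=f["W"]; x,y,z=[W[...,i] for i in range(3)]
    r,g,b=[im[...,i].astype(int) for i in range(3)]
    m=(np.abs(x-545)<70)&(np.abs(y+150)<95)&(z>85)&(z<95)
    bl=m&(b>r+40); gr=m&(abs(b-r)<25)&(r>120)
    # edges binned in y
    for yy in range(-225,-70,15):
        s=np.abs(y-yy)<7.5
        a=x[bl&s]; c=x[gr&s]
        print(n,yy,*(np.percentile(a,[2,98]) if len(a)>4 else [0]),*(np.percentile(c,[2,98]) if len(c)>4 else [0]))
    cv2.imwrite(f"pics/{n}_h.png",cv2.resize(im[140:280,150:350,::-1],None,fx=4,fy=4,interpolation=cv2.INTER_CUBIC))
```

```text
151 [ 493.3 -425.2] [26.8 33.6] 8.291855812072754 [ 477.6 -410.5  482.4 -443.8  509.  -439.9  504.1 -406.6]
503 [ 492.6 -425.2] [27.5 36.3] 4.195225238800049 [ 477.6 -408.1  480.3 -444.3  507.7 -442.3  505.  -406.1]
242 [ 492.7 -425.5] [50.9 51.6] 4.388448715209961 [ 465.3 -401.7  469.3 -453.2  520.  -449.3  516.1 -397.8]
1148 [ 493.  -425.1] [74.1 74.5] 4.626809120178223 [ 453.1 -390.9  459.1 -465.2  532.9 -459.2  526.9 -384.9]
406 [ 493.4 -425. ] [73.1 74.1] 5.01193380355835 [ 453.8 -391.2  460.3 -465.1  533.1 -458.7  526.6 -384.9]
scene -225 517.670665513138 534.5299746940734 561.259235696841 572.4128510594284
scene -210 517.0062850019822 534.9193503723086 561.02678687251 576.4753428516543
scene -195 497.97037430211793 543.8435525013286 549.6313310257576 595.3214159005831
scene -180 495.69948090609046 544.1311859050454 549.1285122556026 596.8239678570933
scene -165 494.398501289069 544.1335424893164 548.1952298946163 596.1009350358268
scene -150 495.071729658046 544.4055017459382 547.2676312667005 596.3908483799261
scene -135 495.3570156157262 543.5661483593984 547.1969785908625 5
[... 480 characters left out ...]
606670859 548.8978840434381 598.6171981244902
side -180 497.03111734995355 545.9429264758586 548.8776613989684 598.5649979612423
side -165 495.46818211890945 546.594910839991 520.7639218784519 596.446230217852
side -150 495.9113482371117 545.4677760565766 547.6309521138169 596.0263742489245
side -135 494.89364088254825 545.2629309964157 548.3627277331808 596.658680893988
side -120 495.28434309981685 544.4327385418281 547.3394151390123 596.2682823784469
side -105 495.5073367552803 544.1191409905895 547.5436987383272 596.0477446555883
side -90 515.7500504514795 534.1608411721853 559.1146531375712 574.8173656792717
side -75 513.6758003139807 532.9847395648402 557.1702926896963 573.8396707984485
```

servo_tool:
  plan:
    - {"linear": [-0.01,-0.06,0.01],"turn": [0,0,0],"hand": 0.085}
    - {"linear": [-0.02,-0.055,0.01],"turn": [0,0,0],"hand": 0.085}
    - {"linear": [-0.02,-0.055,0.02],"turn": [0,0,0],"hand": 0.085}
    - {"linear": [-0.02,-0.055,0.02],"turn": [0,0,0],"hand": 0.085}
    - {"linear": [-0.02,-0.055,0.02],"turn": [0,0,0],"hand": 0.085}

```text
t: 0.72
tool_pos: [558.9, -281.6, 319.5]
tcp_rot: [-2.221, -2.221, 0.0]
force: [0.6, 0.1, 0.4]
opening: 85.1
grip_force: 0.0
```

servo_tool:
  plan:
    - {"linear": [-0.022,-0.049,-0.02],"turn": [0,0,0.0393],"hand": 0.085}
    - {"linear": [-0.022,-0.048,-0.04],"turn": [0,0,0.0393],"hand": 0.085}
    - {"linear": [-0.023,-0.048,-0.04],"turn": [0,0,0],"hand": 0.085}
    - {"linear": [0,0,-0.02],"turn": [0,0,0],"hand": 0.085}
    - {"linear": [0,0,0],"turn": [0,0,0],"hand": 0.085}

```text
t: 1.35
tool_pos: [494.6, -417.9, 201.6]
tcp_rot: [-2.129, -2.303, -0.001]
force: [0.0, 0.7, 0.0]
opening: 84.9
grip_force: 0.0
```

Run:
```python
from h import *
np.set_printoptions(precision=1,suppress=True)
im,d,W=cloud("wrist"); x,y,z=[W[...,i] for i in range(3)]
print(manip.sense()["tool_pos"])
near=np.hypot(x-493,y+425)<60
for a,b in [(141,152),(82,91),(74,81)]:
    m=near&(z>a)&(z<b)
    if m.sum()>10:
        r=cv2.minAreaRect(W[m][:,:2].astype(np.float32)); print(a,m.sum(),np.array(r[0]),np.array(r[1]),r[2])
cv2.imwrite("pics/w1.png",im[...,::-1])
```

```text
[ 496.3 -417.5  203.5]
141 1611 [ 493.5 -423.3] [25.8 35.4] 5.562649250030518
82 1534 [ 493.6 -423.7] [50.2 52.1] 4.139588356018066
74 2503 [ 494.1 -423.1] [71.6 73.7] 4.613419532775879
```

View pics/w1.png

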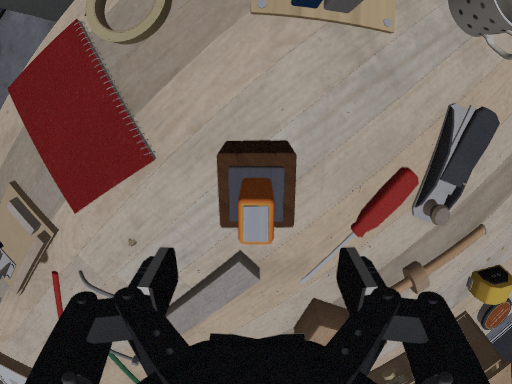

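Wrist view: handle at (256,222) in the stand at (256,185), with the fingers either side. The handle is at (493.5, -423.5), so I'll move over it and descend.

servo_tool:
  plan:
    - {"linear": [-0.002,-0.006,-0.01],"turn": [0,0,0],"hand": 0.085}
    - {"linear": [0,0,-0.03],"turn": [0,0,0],"hand": 0.085}
    - {"linear": [0,0,-0.03],"turn": [0,0,0],"hand": 0.085}
    - {"linear": [0,0,-0.024],"turn": [0,0,0],"hand": 0.085}
    - {"linear": [0,0,0],"turn": [0,0,0],"hand": 0.06}

```text
t: 2.02
tool_pos: [493.3, -423.9, 108.7]
tcp_rot: [-2.129, -2.307, -0.0]
force: [1.0, 0.0, 0.4]
opening: 69.3
grip_force: 0.0
```

servo_tool:
  plan:
    - {"linear": [0,0,0],"turn": [0,0,0],"hand": 0.03}
    - {"linear": [0,0,0],"turn": [0,0,0],"hand": 0.015}
    - {"linear": [0,0,0],"turn": [0,0,0],"hand": 0.015}
    - {"linear": [0,0,0],"turn": [0,0,0],"hand": 0.015}
    - {"linear": [0,0,0],"turn": [0,0,0],"hand": 0.015}
  squeeze: 90

```text
t: 2.65
tool_pos: [494.6, -426.1, 111.8]
tcp_rot: [2.131, 2.305, 0.0]
force: [-1.2, 0.4, 6.4]
opening: 25.3
grip_force: 89.2
```

servo_tool:
  plan:
    - {"linear": [0,0,0.01],"turn": [0,0,0],"hand": 0.015}
    - {"linear": [0,0,0.025],"turn": [0,0,0],"hand": 0.015}
    - {"linear": [0,0,0.035],"turn": [0,0,0],"hand": 0.015}
    - {"linear": [0,0,0.035],"turn": [0,0,0],"hand": 0.015}
    - {"linear": [0,0,0.035],"turn": [0,0,0],"hand": 0.015}

```text
t: 3.28
tool_pos: [493.2, -425.0, 251.1]
tcp_rot: [-2.132, -2.306, -0.0]
force: [-0.1, -0.6, -2.2]
opening: 25.3
grip_force: 88.4
```

Run:
```python
from h import *
np.set_printoptions(precision=1,suppress=True)
s=manip.sense(); print(s["tool_pos"],s["force"],s["grip_force"])
im,d,W=cloud("scene"); np.savez("scene1.npz",im=im,W=W)
K,R,t=cam("scene"); p=K@(R@(s["tool_pos"]-[0,0,60])+t); u,v=(p[:2]/p[2]).astype(int); print(u,v)
a=im[v-60:v+60,u-80:u+80,::-1]
cv2.imwrite("pics/s1.png",cv2.resize(a,None,fx=5,fy=5,interpolation=cv2.INTER_CUBIC))
```

```text
[ 493.2 -425.   251.1] [-0.1 -0.6 -2.2] 88.41896295547485
299 189
```

View pics/s1.png

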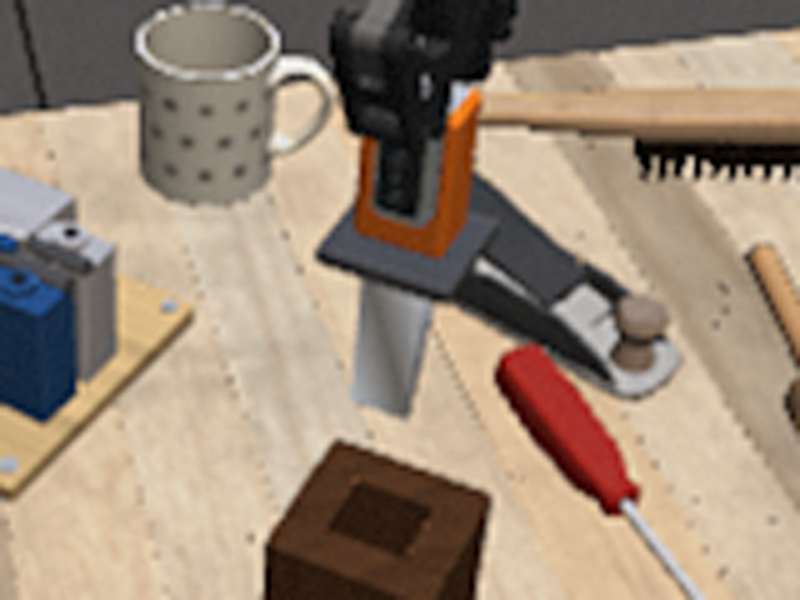

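The wedge is lifted out, with the blade at crop (390,350) and the empty slot at (380,520). I'll check the facing from the blade's depth.

Run:
```python
from h import *
np.set_printoptions(precision=1,suppress=True)
f=np.load("scene1.npz"); W=f["W"]; im=f["im"]
c=np.array([493.2,-425]); a=np.radians(4.6); ex=np.array([np.cos(a),np.sin(a)]); ey=np.array([-ex[1],ex[0]])
q=W[...,:2]-c; X=q@ex; Y=q@ey; z=W[...,2]
near=(np.abs(X)<45)&(np.abs(Y)<45)
for zz in range(140,300,6):
    m=near&(np.abs(z-zz)<3)
    if m.sum()>3:
        f=m&(np.abs(Y)<8)
        print(zz,m.sum(),"X",np.percentile(X[m],[3,50,97]),"Y",np.percentile(Y[m],[3,97]),"face", np.median(X[f]) if f.any() else 0)
```

```text
146 9 X [-13.4 -12.7 -11.4] Y [-9.4 12.4] face -12.80949184382449
152 32 X [-13.7 -12.5  -9.9] Y [-10.5  12.8] face -12.727006965464176
158 30 X [-13.8 -12.3  -9.8] Y [-10.7  11.2] face -12.323139146805755
164 31 X [-14.2 -12.6  -7.8] Y [-10.8  11.8] face -12.805936058091422
170 35 X [-14.  -12.3  -5.1] Y [-10.7  12.7] face -12.346602484217676
176 36 X [-13.6 -11.9  -5. ] Y [-10.9  13.3] face -11.998727048520752
182 39 X [-14.1 -12.1  -3. ] Y [-10.9  11.3] face -12.479933867152022
188 34 X [-13.9 -11.7   0.3] Y [-10.8  11.4] face -11.893227087173484
194 36 X [-13.7 -12.2  -1.9] Y [-10.8  12.5] face -12.505425957266883
200 36 X [-13.7 -12.3 -10.7] Y [-10.3  13.1] face -12.392372579672829
206 23 X [-13.5 -12.3 -10.5] Y [-10.5  11.5] face -12.553212405115364
218 45 X [-25.9 -24.7  19.3] Y [-24.7  26.3] face -25.161047464174302
224 281 X [-25.6 -15.8  19. ] Y [-24.4  24.6] face -19.80252938644185
230 53 X [-13.9 -12.7   5.6] Y [-16.8  17. ] face -13.048570431712085
236 58 X [-14.9 -12.8   0.5] Y [-17.1  17.7] face -13.365868182081096
242 45 X [-19.3 -12.7   4.2] Y [-17.   15.7] face -18.708815255995287
248 43 X [-24.6 -13.1   5.6] Y [-17.   16.5] face -23.532735350566334
254 62 X [-26.1 -18.6   2.7] Y [-16.8  16.9] face -24.937346213538007
260 64 X [-26.6 -16.6   5.4] Y [-17.  17.] face -26.06584821865574
266 66 X [-26.7 -18.9   1.9] Y [-16.9  15.8] face -26.080656001487867
272 58 X [-27.2 -20.    4.8] Y [-17.    5.1] face -25.484333228538613
278 43 X [-26.6 -12.6  15.9] Y [-16.9   3.6] face -25.98863171811804
284 63 X [-24.6   1.2  19.5] Y [-16.2   0.4] face 5.22353087034028
290 50 X [-44.5 -25.5  36.7] Y [-14.9   7.8] face -43.84046581712192
296 77 X [-44.9 -39.5  37.6] Y [-14.6   6.1] face -43.27891522551179
```

servo_tool:
  plan:
    - {"linear": [0.017,0.045,0],"turn": [0,0,-0.03],"hand": 0.015}
    - {"linear": [0.017,0.045,0],"turn": [0,0,-0.03],"hand": 0.015}
    - {"linear": [0.018,0.045,0],"turn": [0,0,0],"hand": 0.015}
    - {"linear": [0,0,0],"turn": [0,0,0],"hand": 0.015}
    - {"linear": [0,0,0],"turn": [0,0,0],"hand": 0.015}

```text
t: 3.95
tool_pos: [545.3, -290.5, 249.9]
tcp_rot: [-2.2, -2.242, 0.001]
force: [-0.1, -0.7, -1.5]
opening: 25.2
grip_force: 88.6
```

Run:
```python
from h import *
np.set_printoptions(precision=1,suppress=True)
s=manip.sense(); print(s["tool_pos"],s["tcp_rot"])
for n in ["wrist","scene"]:
    im,d,W=cloud(n); np.savez(n+"2.npz",im=im,W=W)
    if n=="wrist": cv2.imwrite("pics/w2.png",cv2.resize(im[...,::-1],None,fx=1.5,fy=1.5)) 
    x,y,z=[W[...,i] for i in range(3)]
    r,g,b=[im[...,i].astype(int) for i in range(3)]
    for yy in range(-230,-70,10):
        sl=(np.abs(y-yy)<5)&(np.abs(x-545)<65)&(z>10)&(z<100)
        top=sl&(z>86); bl=top&(b>r+40); gr=top&(abs(b-r)<25)&(r>110); dark=sl&(r<90)&(b<90)&(z>78)
        deep=sl&(z<75)&(np.abs(x-550)<14)
        f=lambda m:np.percentile(x[m],[3,97]) if m.sum()>4 else "-"
        print(n,yy,"blue",f(bl),"grey",f(gr),"dark",f(dark),"deep",f(deep))
```

```text
[ 545.3 -290.5  249.9] [-2.2 -2.2  0. ]
wrist -230 blue - grey - dark [535.1 559.9] deep [545.3 551.2]
wrist -220 blue [519.2 533.1] grey [562.5 575.1] dark [527.5 559.6] deep [545.1 550.3]
wrist -210 blue [518.2 533.9] grey [561.3 576.2] dark [524.1 570.6] deep [544.9 550.2]
wrist -200 blue [522.2 546.1] grey [548.2 571.7] dark [534.7 559.1] deep [544.7 550. ]
wrist -190 blue [497.2 545.2] grey [549.  596.6] dark [504.2 558.5] deep -
wrist -180 blue [498. 545.] grey [548.8 596.2] dark - deep [547.1 547.2]
wrist -170 blue [497.1 544.8] grey [548.6 596. ] dark - deep [547.  547.1]
wrist -160 blue [496.6 544.7] grey [548.5 596.4] dark [497.9 525. ] deep [546.8 546.9]
wrist -150 blue [496.5 545.3] grey [548.2 595.6] dark - deep [546.7 546.8]
wrist -140 blue [496.5 544.3] grey [548.1 595.5] dark - deep [546.6 546.7]
wrist -130 blue [497.  544.1] grey [547.9 595.3] dark [507.7 546.1] deep [546.5 546.6]
wrist -120 blue [496.6 543.9] grey [547.7 595.2] dark [538.  545.9] deep -
wrist -110 blue [498.6 543.2] grey [547.6 595.5] dark [521.6 557. ] deep -
wrist -100 blue - grey - dark - deep -

[... 535 characters left out ...]
7 543.4] grey [547.4 594.4] dark [493.4 540.4] deep -
scene -160 blue [496.9 542.9] grey [545.3 592. ] dark [492.9 539.3] deep -
scene -150 blue [495.4 544.8] grey [548.3 594.8] dark [493.8 539.2] deep -
scene -140 blue [495.8 542.4] grey [528.7 593.6] dark [493.6 539.2] deep -
scene -130 blue [495.3 542.8] grey [548.7 593.4] dark [493.4 538.8] deep -
scene -120 blue [500. 541.] grey [547.8 593.1] dark [493.4 538.1] deep -
scene -110 blue [496.9 544.9] grey [547.7 580.8] dark [500.2 539.4] deep -
scene -100 blue [517.1 542.8] grey [554.7 573.3] dark [513.2 552.1] deep -
scene -90 blue [517.5 534. ] grey [559.4 575.3] dark [513.  568.8] deep -
scene -80 blue - grey - dark [514.1 553. ] deep -
```

View pics/w2.png

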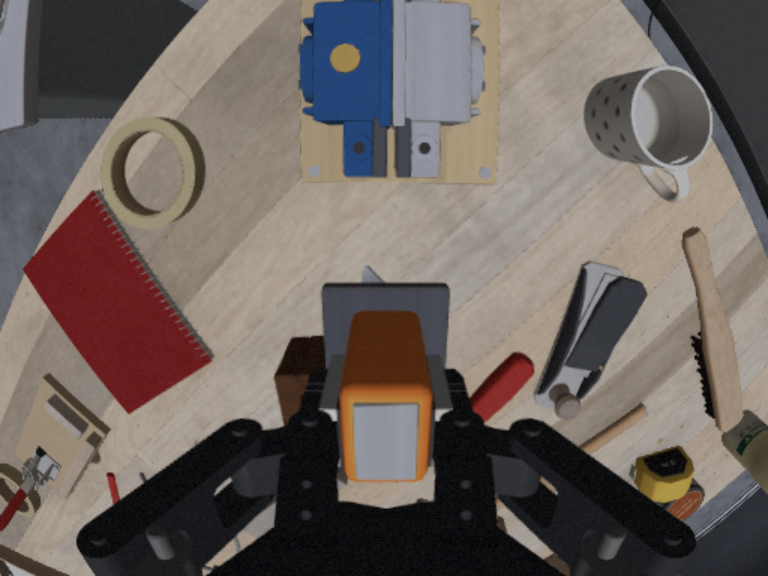

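Wrist view 2: the right slot is at (392,150) between dark lips, and the blade tip shows at (370,270) beyond the collar. Next, the wedge and slot in the same camera's frame.

Run:
```python
from h import *
np.set_printoptions(precision=1,suppress=True)
for n in ["wrist","scene"]:
    f=np.load(n+"2.npz"); W=f["W"]; im=f["im"].astype(int); x,y,z=[W[...,i] for i in range(3)]
    near=(np.abs(x-545)<30)&(np.abs(y+290)<33)
    h=np.histogram(z[near],bins=np.arange(140,300,4)); print(n,h[0])
    for a,b in [(140,170),(170,205),(207,225),(216,228),(272,288)]:
        m=near&(z>a)&(z<b); print(a,b,m.sum(),np.percentile(W[m],[2,50,98],axis=0).ravel() if m.sum() else "")
    # housing y extents
    hb=(np.abs(x-547)<60)&(y>-250)&(y<-50)
    m=hb&(z>86)&(z<95); print("top y",np.percentile(y[m],[0.5,99.5]))
    m=hb&(z>80)&(z<95)&(np.abs(x-527)<6); print("blue lug y",np.percentile(y[m],[0.5,99.5]))
    m=hb&(z>8)&(z<16); print("board",np.percentile(W[m],[1,99],axis=0))
    m=hb&(z>20)&(z<75)&(np.abs(x-547)<4); print("slot deep y",np.percentile(y[m],[1,50,99]) if m.sum()>4 else "")
```

```text
wrist [   0    4    7   12   12   16   20   22   13    0    0    0    0    0
    0    0    0    0    1  149 2263  304  124  124  136  146  219  306
  361  365  416  427  445  444  777 2165 2300  527  623]
140 170 78 [ 532.5 -276.9  146.3  535.6 -276.5  160.8  541.2 -276.1  168.4]
170 205 28 [ 532.7 -276.9  170.2  537.9 -276.5  171.8  542.8 -276.1  173.4]
207 225 2686 [ 520.8 -291.5  217.7  544.8 -270.   223.2  569.  -262.2  224.5]
216 228 2716 [ 520.8 -291.5  217.8  544.8 -270.1  223.2  569.  -262.2  224.6]
272 288 5686 [ 521.2 -301.8  272.9  545.  -280.7  283.3  568.2 -270.1  287.2]
top y [-229.9 -112.1]
blue lug y [-231.8 -110.7]
board [[ 487.8 -242.9    9.3]
 [ 606.6  -84.6   13.2]]
slot deep y [-227.6 -178.6 -130.8]
scene [  0  10  17  15  16  14  23  17  20  21  19  22  23  21  25  17   9   0
   4  52 178  35  34  36  20  27  28  29  39  33  38  36  39  37  29  51
  50  27  31]
140 170 107 [ 531.1 -303.2  146.2  532.6 -292.3  158.4  540.  -279.2  169.8]
170 205 175 [ 531.  -303.3  171.5  532.9 -294.6  188.3  548.  -279.3  203.9]
207 225 255 [ 518.9 -316.9  215.8  528.7 -302.7  222.7  568.4 -266.8  224.6]
216 228 265 [ 518.9 -316.9  216.8  529.8 -303.   222.8  568.2 -266.8  227.1]
272 288 167 [ 518.  -309.   272.5  542.6 -303.9  281.9  566.7 -280.1  287.5]
top y [-231.6  -77.5]
blue lug y [-233.9  -77.2]
board [[ 487.3 -244.2    8.3]
 [ 605.1  -67.2   15.7]]
slot deep y [-233.3 -231.1 -228.2]
```

servo_tool:
  plan:
    - {"linear": [0.0065,0.038,0],"turn": [0,0,0],"hand": 0.015}
    - {"linear": [0.0065,0.038,0],"turn": [0,0,0],"hand": 0.015}
    - {"linear": [0,0,-0.025],"turn": [0,0,0],"hand": 0.015}
    - {"linear": [0,0,-0.022],"turn": [0,0,0],"hand": 0.015}
    - {"linear": [0,0,0],"turn": [0,0,0],"hand": 0.015}

```text
t: 4.68
tool_pos: [556.6, -215.5, 201.0]
tcp_rot: [-2.201, -2.237, 0.003]
force: [0.4, 0.0, -1.5]
opening: 25.5
grip_force: 88.6
```

Run:
```python
from h import *
np.set_printoptions(precision=1,suppress=True)
s=manip.sense(); print(s["tool_pos"],s["tcp_rot"])
im,d,W=cloud("scene"); x,y,z=[W[...,i] for i in range(3)]
m=(np.abs(x-556)<30)&(np.abs(y+214)<33)&(z>96)&(z<165)
print(np.percentile(W[m],[2,50,98],axis=0))
a=im[130:230,150:270,::-1]
cv2.imwrite("pics/s3.png",cv2.resize(a,None,fx=5,fy=5,interpolation=cv2.INTER_CUBIC))
```

```text
[ 556.6 -215.5  201. ] [-2.2 -2.2  0. ]
[[ 542.6 -227.2   98.5]
 [ 544.6 -218.6  129. ]
 [ 557.4 -203.7  154.1]]
```

View pics/s3.png

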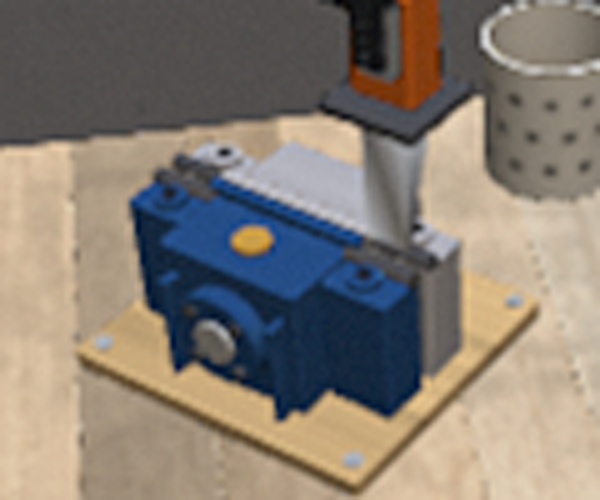

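The tip at crop (400,240) sits above the gap between the right lips. Moving 1 mm toward +x and easing in.

servo_tool:
  plan:
    - {"linear": [0.001,0,-0.006],"turn": [0,0,0],"hand": 0.015}
    - {"linear": [0,0,-0.005],"turn": [0,0,0],"hand": 0.015}
    - {"linear": [0,0,-0.005],"turn": [0,0,0],"hand": 0.015}
    - {"linear": [0,0,0],"turn": [0,0,0],"hand": 0.015}

```text
t: 5.22
tool_pos: [559.2, -214.3, 186.5]
tcp_rot: [-2.2, -2.241, 0.001]
force: [-1.0, 0.1, -3.3]
opening: 24.7
grip_force: 88.8
```

servo_tool:
  plan:
    - {"linear": [0,0,-0.005],"turn": [0,0,0],"hand": 0.015}
    - {"linear": [0,0,0],"turn": [0,0,0],"hand": 0.015}

```text
t: 5.48
tool_pos: [558.3, -214.5, 181.5]
tcp_rot: [-2.2, -2.24, 0.003]
force: [-4.8, -0.6, 0.5]
opening: 25.1
grip_force: 89.1
```

servo_tool:
  plan:
    - {"linear": [0,0,-0.004],"turn": [0,0,0],"hand": 0.015}
    - {"linear": [0,0,-0.004],"turn": [0,0,0],"hand": 0.015}
    - {"linear": [0,0,-0.004],"turn": [0,0,0],"hand": 0.015}
    - {"linear": [0,0,0],"turn": [0,0,0],"hand": 0.015}

```text
t: 5.98
tool_pos: [557.8, -215.0, 169.8]
tcp_rot: [-2.2, -2.24, 0.005]
force: [-6.6, -0.2, 3.7]
opening: 25.3
grip_force: 89.8
```

```bash
cat > part.py <<'E'
from h import *
import sys
# relative gap of grey/blue at both ends, side and scene cameras
s=manip.sense(); print(s["t"],s["tool_pos"].round(1),s["force"].round(1))
for n in sys.argv[1:]:
    im,d,W=cloud(n); x,y,z=[W[...,i] for i in range(3)]; r,g,b=[im[...,i].astype(int) for i in range(3)]
    T=(np.abs(x-550)<75)&(z>86)&(z<94)
    o=[]
    for y0,y1 in [(-195,-180),(-180,-160),(-160,-140),(-140,-125),(-125,-108)]:
        q=T&(y>y0)&(y<y1); bl=q&(b>r+40); gr=q&(abs(b-r)<25)&(r>110)
        f=lambda m,p:np.percentile(x[m],p) if m.sum()>8 else np.nan
        o.append((f(bl,3),f(gr,97),f(gr,97)-f(bl,3)))
    print(n,"blue-,grey+,span by y:",np.round(o,1).tolist())
E
python3 part.py scene side wrist
python3 - <<'E'
import numpy as np
E
```

```text
5.975 [ 557.8 -215.   169.8] [-6.6 -0.2  3.7]
scene blue-,grey+,span by y: [[495.9, 564.4, 68.5], [496.7, 584.2, 87.5], [496.2, 584.2, 88.1], [495.8, 593.9, 98.1], [494.4, 592.8, 98.3]]
side blue-,grey+,span by y: [[497.1, 600.0, 102.9], [496.7, 599.4, 102.7], [496.6, 596.6, 100.0], [495.8, 596.0, 100.3], [495.2, 596.9, 101.7]]
wrist blue-,grey+,span by y: [[497.8, 598.5, 100.7], [497.1, 598.2, 101.0], [496.3, 597.5, 101.2], [496.7, 596.5, 99.8], [496.9, 595.9, 99.1]]
```

servo_tool:
  plan:
    - {"linear": [0,0,-0.003],"turn": [0,0,0],"hand": 0.015}
    - {"linear": [0,0,-0.003],"turn": [0,0,0],"hand": 0.015}
    - {"linear": [0,0,0],"turn": [0,0,0],"hand": 0.015}

```text
t: 6.5
tool_pos: [557.8, -215.2, 163.9]
tcp_rot: [-2.2, -2.24, 0.005]
force: [-7.2, -0.6, 3.8]
opening: 25.3
grip_force: 89.7
```

servo_tool:
  plan:
    - {"linear": [0,0,0.015],"turn": [0,0,0],"hand": 0.015}
    - {"linear": [0,0,0.03],"turn": [0,0,0],"hand": 0.015}
    - {"linear": [0,0,0.008],"turn": [0,0,0],"hand": 0.015}
    - {"linear": [-0.0005,0.03,0],"turn": [0,0,0],"hand": 0.015}
    - {"linear": [-0.0008,0.045,0],"turn": [0,0,0],"hand": 0.015}

```text
t: 7.12
tool_pos: [558.8, -140.2, 217.1]
tcp_rot: [2.203, 2.237, 0.001]
force: [0.4, 1.3, -2.3]
opening: 25.0
grip_force: 89.4
```

servo_tool:
  plan:
    - {"linear": [-0.0009,0.045,0],"turn": [0,0,0],"hand": 0.015}
    - {"linear": [0,0,0],"turn": [0,0,0],"hand": 0.015}
    - {"linear": [0,0,-0.01],"turn": [0,0,0],"hand": 0.015}
    - {"linear": [0,0,0],"turn": [0,0,0],"hand": 0.015}

```text
t: 7.62
tool_pos: [556.5, -95.9, 205.6]
tcp_rot: [-2.202, -2.239, 0.003]
force: [-0.1, -0.4, -1.2]
opening: 25.0
grip_force: 89.4
```

```bash
python3 part.py side
python3 - <<'E'
from h import *
np.set_printoptions(precision=1,suppress=True)
im,d,W=cloud("scene")
im2,d,W2=cloud("side"); np.savez("side4.npz",im=im2,W=W2)
a=cv2.resize(im[130:230,150:270,::-1],(480,400),interpolation=cv2.INTER_CUBIC)
K,R,t=cam("side"); p=K@(R@np.array([556,-94,95.])+t); u,v=(p[:2]/p[2]).astype(int)
b=cv2.resize(im2[max(0,v-40):v+40,max(0,u-32):u+32,::-1],(320,400),interpolation=cv2.INTER_CUBIC); print(u,v)
cv2.imwrite("pics/s4.png",np.hstack([a,b]))
E
```

```text
7.625 [556.5 -95.9 205.6] [-0.1 -0.4 -1.2]
side blue-,grey+,span by y: [[497.2, 598.5, 101.3], [495.6, 592.6, 97.0], [495.5, 579.5, 84.0], [496.2, 599.2, 103.1], [495.7, 598.2, 102.5]]
205 231
```

View pics/s4.png

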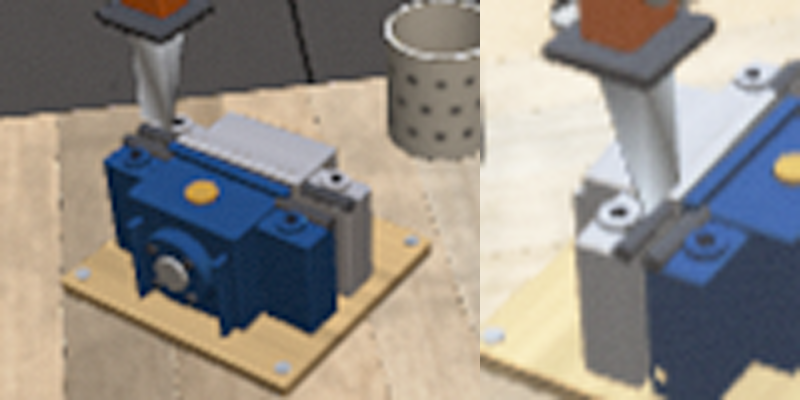

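Both views put the tip over the gap between the left lips (side crop (655,205)). Easing down.

servo_tool:
  plan:
    - {"linear": [0,0,-0.007],"turn": [0,0,0],"hand": 0.015}
    - {"linear": [0,0,-0.007],"turn": [0,0,0],"hand": 0.015}
    - {"linear": [0,0,-0.005],"turn": [0,0,0],"hand": 0.015}
    - {"linear": [0,0,0],"turn": [0,0,0],"hand": 0.015}

```text
t: 8.28
tool_pos: [557.0, -94.2, 187.3]
tcp_rot: [-2.2, -2.241, 0.001]
force: [-0.4, -0.6, -2.3]
opening: 24.9
grip_force: 89.4
```

servo_tool:
  plan:
    - {"linear": [0,0,-0.005],"turn": [0,0,0],"hand": 0.015}
    - {"linear": [0,0,0],"turn": [0,0,0],"hand": 0.015}

```text
t: 8.52
tool_pos: [556.1, -94.4, 182.3]
tcp_rot: [-2.199, -2.241, 0.003]
force: [-3.7, -0.3, -1.5]
opening: 24.9
grip_force: 89.6
```

servo_tool:
  plan:
    - {"linear": [0,0,-0.005],"turn": [0,0,0],"hand": 0.015}
    - {"linear": [0,0,0],"turn": [0,0,0],"hand": 0.015}

```text
t: 8.78
tool_pos: [556.1, -94.6, 177.6]
tcp_rot: [-2.2, -2.241, 0.003]
force: [-5.2, -2.1, 1.1]
opening: 25.0
grip_force: 90.0
```

servo_tool:
  plan:
    - {"linear": [0,0,-0.006],"turn": [0,0,0],"hand": 0.015}
    - {"linear": [0,0,-0.006],"turn": [0,0,0],"hand": 0.015}
    - {"linear": [0,0,-0.006],"turn": [0,0,0],"hand": 0.015}
    - {"linear": [0,0,-0.006],"turn": [0,0,0],"hand": 0.015}
    - {"linear": [0,0,0],"turn": [0,0,0],"hand": 0.015}

```text
t: 9.4
tool_pos: [556.0, -94.5, 153.6]
tcp_rot: [-2.2, -2.24, 0.003]
force: [-4.8, 0.3, 0.8]
opening: 25.0
grip_force: 90.2
```

```bash
cat > gap.py <<'E'
from h import *
import sys
np.set_printoptions(precision=1,suppress=True)
s=manip.sense(); print(round(s["t"],2),s["tool_pos"],s["force"])
im,d,W=cloud("wrist"); x,y,z=[W[...,i] for i in range(3)]; r,g,b=[im[...,i].astype(int) for i in range(3)]
T=(np.abs(x-550)<80)&(z>86)&(z<94)
for y0 in range(-230,-70,10):
    q=T&(y>y0)&(y<y0+10); bl=q&(b>r+40); gr=q&(abs(b-r)<25)&(r>110)
    f=lambda m:np.percentile(x[m],[2,98]) if m.sum()>8 else "-"
    dp=(np.abs(x-551)<20)&(y>y0)&(y<y0+10)&(z>5)&(z<70)
    print(y0+5,"blue",f(bl),"grey",f(gr),"deep",f(dp))
E
python3 gap.py
```

```text
9.4 [556.  -94.5 153.6] [-4.8  0.3  0.8]
-225 blue - grey - deep -
-215 blue [529.3 534.9] grey [565.5 581.5] deep -
-205 blue [528.8 533.7] grey [567.  580.7] deep -
-195 blue - grey - deep -
-185 blue - grey - deep -
-175 blue - grey - deep -
-165 blue [495.2 502.2] grey - deep -
-155 blue [495.7 505.3] grey - deep -
-145 blue [495.5 511.7] grey [601.7 604.4] deep -
-135 blue [495.1 514.7] grey [598.3 604.4] deep -
-125 blue [495.5 524.1] grey [587.6 604.8] deep -
-115 blue [495.5 524.2] grey [587.2 604.6] deep -
-105 blue - grey - deep -
-95 blue [516.4 524.3] grey - deep [544.8 555.8]
-85 blue [517.2 524.2] grey - deep [542.5 556.4]
-75 blue - grey - deep [531.8 570.3]
```

Run:
```python
from h import *
np.set_printoptions(precision=1,suppress=True)
# shift of grey half vs start from side & scene: match grey top +x edge lines, lug edges
for n in ["scene","side"]:
    f=np.load(n+"0.npz"); A=(f["im"],f["W"]); im,d,W=cloud(n)
    for lab,(I,V) in [("start",A),("now",(im,W))]:
        x,y,z=[V[...,i] for i in range(3)]; r,g,b=[I[...,i].astype(int) for i in range(3)]
        T=(np.abs(x-555)<75)&(z>84)&(z<94)&(abs(b-r)<25)&(r>110)
        out=[]
        for y0 in [-227,-217,-200,-190,-180,-130,-120,-110,-98,-88,-78]:
            m=T&(np.abs(y-y0)<6)&(x>550); out.append(np.nan if m.sum()<5 else np.percentile(x[m],95))
        print(n,lab,np.array(out))
```

```text
scene start [574.2 575.6 574.4 595.2 596.  593.3 593.3 588.6 572.7 573.9 573.9]
scene now [580.5 580.  597.8 599.7 600.9 600.  600.1 594.1 582.6   nan   nan]
side start [576.3 573.7 576.4 596.3 596.1 595.1 594.  593.6 573.3 574.5 575.1]
side now [581.1 576.4 580.7 587.9 585.2   nan 554.7   nan   nan 584.1 583.8]
```

Left has parted about 9 mm and right about 5 mm. Back to the right end.

servo_tool:
  plan:
    - {"linear": [0,0,0.02],"turn": [0,0,0],"hand": 0.015}
    - {"linear": [0,0,0.035],"turn": [0,0,0],"hand": 0.015}
    - {"linear": [0,0,0.006],"turn": [0,0,0],"hand": 0.015}
    - {"linear": [0.0005,-0.03,0],"turn": [0,0,0],"hand": 0.015}
    - {"linear": [0.0008,-0.045,0],"turn": [0,0,0],"hand": 0.015}

```text
t: 10.18
tool_pos: [559.5, -168.0, 214.6]
tcp_rot: [2.196, 2.246, 0.002]
force: [1.2, -0.3, -2.8]
opening: 25.1
grip_force: 90.0
```

servo_tool:
  plan:
    - {"linear": [0.0009,-0.045,0],"turn": [0,0,0],"hand": 0.015}
    - {"linear": [0,0,0],"turn": [0,0,0],"hand": 0.015}
    - {"linear": [0,0,-0.015],"turn": [0,0,0],"hand": 0.015}
    - {"linear": [0,0,-0.015],"turn": [0,0,0],"hand": 0.015}
    - {"linear": [0,0,0],"turn": [0,0,0],"hand": 0.015}

```text
t: 10.8
tool_pos: [558.3, -212.4, 182.5]
tcp_rot: [-2.195, -2.241, 0.002]
force: [-0.2, 0.7, -2.0]
opening: 25.2
grip_force: 89.9
```

servo_tool:
  plan:
    - {"linear": [0,0,-0.012],"turn": [0,0,0],"hand": 0.015}
    - {"linear": [0,0,-0.008],"turn": [0,0,0],"hand": 0.015}
    - {"linear": [0,0,-0.005],"turn": [0,0,0],"hand": 0.015}
    - {"linear": [0,0,-0.005],"turn": [0,0,0],"hand": 0.015}
    - {"linear": [0,0,0],"turn": [0,0,0],"hand": 0.015}

```text
t: 11.42
tool_pos: [557.6, -214.8, 154.5]
tcp_rot: [-2.2, -2.24, 0.005]
force: [-5.1, -0.4, 2.8]
opening: 25.4
grip_force: 90.8
```

servo_tool:
  plan:
    - {"linear": [0,0,-0.004],"turn": [0,0,0],"hand": 0.015}
    - {"linear": [0,0,-0.004],"turn": [0,0,0],"hand": 0.015}
    - {"linear": [0,0,-0.005],"turn": [0,0,0],"hand": 0.015}
    - {"linear": [0,0,0],"turn": [0,0,0],"hand": 0.015}

```text
t: 11.92
tool_pos: [557.6, -215.2, 141.6]
tcp_rot: [-2.2, -2.24, 0.005]
force: [-6.4, -0.9, 1.8]
opening: 24.6
grip_force: 90.8
```

```bash
cat > cmp.py <<'E'
from h import *
np.set_printoptions(precision=1,suppress=True,linewidth=150)
s=manip.sense(); print(round(s["t"],2),s["tool_pos"],s["force"])
for n in ["scene","side"]:
    f=np.load(n+"0.npz"); A=(f["im"],f["W"]); im,d,W=cloud(n)
    o=[]
    for (I,V) in [A,(im,W)]:
        x,y,z=[V[...,i] for i in range(3)]; r,g,b=[I[...,i].astype(int) for i in range(3)]
        T=(np.abs(x-560)<75)&(z>84)&(z<94)&(abs(b-r)<25)&(r>110)
        o.append([np.percentile(x[m],95) if (m:=T&(np.abs(y-y0)<6)&(x>550)).sum()>4 else np.nan for y0 in [-227,-217,-190,-180,-130,-120,-88,-78]])
    print(n,np.array(o[1])-np.array(o[0]))
E
python3 cmp.py
```

```text
11.93 [ 557.6 -215.2  141.6] [-6.4 -0.9  1.8]
scene [12.3  nan  nan  nan 10.6 10.   6.   nan]
side [ nan  nan 11.  10.6  9.5 10.6 10.   9.5]
```

servo_tool:
  plan:
    - {"linear": [0,0,-0.004],"turn": [0,0,0],"hand": 0.015}
    - {"linear": [0,0,-0.003],"turn": [0,0,0],"hand": 0.015}
    - {"linear": [0,0,0],"turn": [0,0,0],"hand": 0.015}

```text
t: 12.4
tool_pos: [557.6, -215.3, 134.8]
tcp_rot: [-2.2, -2.24, 0.005]
force: [-6.4, -1.7, 3.1]
opening: 25.0
grip_force: 91.0
```

servo_tool:
  plan:
    - {"linear": [0,0,0.02],"turn": [0,0,0],"hand": 0.015}
    - {"linear": [0,0,0.035],"turn": [0,0,0],"hand": 0.015}
    - {"linear": [0,0,0.024],"turn": [0,0,0],"hand": 0.015}
    - {"linear": [-0.0005,0.03,0],"turn": [0,0,0],"hand": 0.015}
    - {"linear": [-0.0008,0.045,0],"turn": [0,0,0],"hand": 0.015}

```text
t: 13.02
tool_pos: [559.5, -140.2, 215.9]
tcp_rot: [2.202, 2.236, 0.003]
force: [0.8, 1.0, -2.4]
opening: 25.1
grip_force: 90.1
```

servo_tool:
  plan:
    - {"linear": [-0.0009,0.045,0],"turn": [0,0,0],"hand": 0.015}
    - {"linear": [0,0,0],"turn": [0,0,0],"hand": 0.015}
    - {"linear": [0,0,-0.018],"turn": [0,0,0],"hand": 0.015}
    - {"linear": [0,0,-0.015],"turn": [0,0,0],"hand": 0.015}
    - {"linear": [0,0,-0.01],"turn": [0,0,0],"hand": 0.015}

```text
t: 13.65
tool_pos: [556.4, -95.5, 169.0]
tcp_rot: [-2.202, -2.238, 0.002]
force: [-0.4, 0.4, -2.7]
opening: 25.4
grip_force: 90.1
```

servo_tool:
  plan:
    - {"linear": [0,0,-0.008],"turn": [0,0,0],"hand": 0.015}
    - {"linear": [0,0,-0.008],"turn": [0,0,0],"hand": 0.015}
    - {"linear": [0,0,-0.005],"turn": [0,0,0],"hand": 0.015}
    - {"linear": [0,0,0],"turn": [0,0,0],"hand": 0.015}

```text
t: 14.15
tool_pos: [555.9, -94.7, 149.4]
tcp_rot: [-2.2, -2.24, 0.004]
force: [-3.9, -0.8, 0.4]
opening: 25.3
grip_force: 90.5
```

servo_tool:
  plan:
    - {"linear": [0,0,-0.005],"turn": [0,0,0],"hand": 0.015}
    - {"linear": [0,0,-0.005],"turn": [0,0,0],"hand": 0.015}
    - {"linear": [0,0,-0.004],"turn": [0,0,0],"hand": 0.015}
    - {"linear": [0,0,0],"turn": [0,0,0],"hand": 0.015}

```text
t: 14.65
tool_pos: [556.0, -94.5, 135.9]
tcp_rot: [-2.2, -2.24, 0.004]
force: [-6.3, 0.3, 3.4]
opening: 25.1
grip_force: 91.2
```

servo_tool:
  plan:
    - {"linear": [0,0,0.02],"turn": [0,0,0],"hand": 0.015}
    - {"linear": [0,0,0.035],"turn": [0,0,0],"hand": 0.015}
    - {"linear": [0,0,0.045],"turn": [0,0,0],"hand": 0.015}
    - {"linear": [0.0,-0.04,0.02],"turn": [0,0,0],"hand": 0.015}
    - {"linear": [0.0,-0.045,0],"turn": [0,0,0],"hand": 0.015}

```text
t: 15.28
tool_pos: [560.2, -179.5, 259.1]
tcp_rot: [2.193, 2.241, 0.006]
force: [0.6, -0.4, -3.0]
opening: 25.3
grip_force: 90.3
```

servo_tool:
  plan:
    - {"linear": [-0.01,-0.05,0],"turn": [0,0,0],"hand": 0.015}
    - {"linear": [0,-0.05,0],"turn": [0,0,0],"hand": 0.015}
    - {"linear": [0,0,0],"turn": [0,0,0],"hand": 0.015}

```text
t: 15.65
tool_pos: [546.3, -286.1, 255.7]
tcp_rot: [2.208, 2.23, -0.003]
force: [-1.2, 0.3, -2.0]
opening: 25.1
grip_force: 90.2
```

```bash
python3 cmp.py; python3 gap.py
```

```text
15.65 [ 546.3 -286.1  255.7] [-1.2  0.3 -2. ]
scene [13.9 12.9 12.6 11.  15.  15.2 11.6 10.5]
side [14.9 15.3 13.4 13.3 13.8 14.4 13.4 14.5]
15.75 [ 547.8 -279.8  255.7] [ 1.1  1.2 -3.2]
-225 blue [519.3 531.6] grey [575.3 586.5] deep [544.7 564.1]
-215 blue [517.8 533.9] grey [574.9 590.4] deep [544.5 564. ]
-205 blue [518.7 533.3] grey [575.4 589.7] deep [544.4 564. ]
-195 blue [497.2 545.6] grey [562.3 610.4] deep [546.7 562.7]
-185 blue [497.2 545.1] grey [562.2 610.9] deep [546.5 561.3]
-175 blue [496.3 544.4] grey [561.8 610.7] deep [546.3 561.3]
-165 blue [496.2 545. ] grey [561.7 610.6] deep [546.2 561.2]
-155 blue [495.9 544.9] grey [561.6 610.3] deep [546. 561.]
-145 blue [495.9 544.7] grey [561.9 610.2] deep [547.1 560.1]
-135 blue [495.9 544.6] grey [561.7 610. ] deep [546.9 560.2]
-125 blue [496.5 544.4] grey [561.  609.9] deep [546.5 560.2]
-115 blue [496.1 543.5] grey [560.9 609.6] deep [559.8 560.3]
-105 blue [520.1 544.1] grey [560.8 584.5] deep [546.4 560. ]
-95 blue [518.3 529.7] grey [574.7 587.4] deep [546.2 562.1]
-85 blue - grey - deep [544.8 561.9]
-75 blue - grey - deep [543.4 561.6]
```

Both ends have parted about 14.5 mm and are even. Now the wedge goes back to the stand.

servo_tool:
  plan:
    - {"linear": [-0.018,-0.049,0],"turn": [0,0,0.03],"hand": 0.015}
    - {"linear": [-0.018,-0.048,0],"turn": [0,0,0.03],"hand": 0.015}
    - {"linear": [-0.017,-0.048,0],"turn": [0,0,0],"hand": 0.015}
    - {"linear": [0,0,0],"turn": [0,0,0],"hand": 0.015}
    - {"linear": [0,0,0],"turn": [0,0,0],"hand": 0.015}

```text
t: 16.42
tool_pos: [495.7, -422.4, 255.9]
tcp_rot: [-2.13, -2.309, -0.003]
force: [0.7, 0.8, -2.6]
opening: 24.9
grip_force: 90.1
```

Run:
```python
from h import *
np.set_printoptions(precision=1,suppress=True)
s=manip.sense(); print(s["tool_pos"],s["tcp_rot"])
im,d,W=cloud("scene"); x,y,z=[W[...,i] for i in range(3)]
near=np.hypot(x-493,y+425)<60
r,g,b=[im[...,i].astype(int) for i in range(3)]
def rect(n,m):
    q=cv2.minAreaRect(W[m][:,:2].astype(np.float32)); print(n,m.sum(),np.array(q[0]),np.array(q[1]),q[2],np.percentile(z[m],[2,50,98]))
cz=np.median(z[near&(z>215)&(z<235)]); print(cz)
rect("collar",near&(np.abs(z-cz)<5)); rect("stand",near&(z>60)&(z<82))
m=near&(z>135)&(z<210); print("blade",np.percentile(W[m],[2,50,98],axis=0))
```

```text
[ 495.7 -422.4  255.9] [-2.1 -2.3 -0. ]
229.1801619107302
collar 323 [ 493.9 -421.3] [50.3 52.1] 5.424067497253418 [225.1 229.3 233.2]
stand 1024 [ 493.  -424.9] [73.4 74.4] 4.8439040184021 [61.1 76.4 79. ]
blade [[ 481.5 -433.8  153.3]
 [ 483.6 -423.4  182.4]
 [ 493.6 -410.6  208.8]]
```

servo_tool:
  plan:
    - {"linear": [-0.001,-0.0035,-0.015],"turn": [0,0,0],"hand": 0.015}
    - {"linear": [0,0,-0.025],"turn": [0,0,0],"hand": 0.015}
    - {"linear": [0,0,-0.02],"turn": [0,0,0],"hand": 0.015}
    - {"linear": [0,0,0],"turn": [0,0,0],"hand": 0.015}
    - {"linear": [0,0,-0.015],"turn": [0,0,0],"hand": 0.015}

```text
t: 17.1
tool_pos: [495.0, -428.5, 182.3]
tcp_rot: [2.129, 2.305, 0.001]
force: [0.3, 0.4, -1.0]
opening: 25.1
grip_force: 90.1
```

servo_tool:
  plan:
    - {"linear": [0,0,-0.015],"turn": [0,0,0],"hand": 0.015}
    - {"linear": [0,0,-0.015],"turn": [0,0,0],"hand": 0.015}
    - {"linear": [0,0,-0.015],"turn": [0,0,0],"hand": 0.015}
    - {"linear": [0,0,-0.012],"turn": [0,0,0],"hand": 0.015}
    - {"linear": [0,0,0],"turn": [0,0,0],"hand": 0.015}

```text
t: 17.73
tool_pos: [492.7, -427.2, 122.5]
tcp_rot: [-2.131, -2.305, -0.0]
force: [0.7, 0.6, -2.9]
opening: 25.0
grip_force: 90.1
```

servo_tool:
  plan:
    - {"linear": [0,0,-0.005],"turn": [0,0,0],"hand": 0.015}
    - {"linear": [0,0,-0.003],"turn": [0,0,0],"hand": 0.015}
    - {"linear": [0,0,-0.002],"turn": [0,0,0],"hand": 0.015}
    - {"linear": [0,0,0],"turn": [0,0,0],"hand": 0.015}

```text
t: 18.23
tool_pos: [493.5, -427.8, 114.0]
tcp_rot: [2.132, 2.307, 0.0]
force: [0.4, -0.0, -3.0]
opening: 25.0
grip_force: 90.1
```

servo_tool:
  plan:
    - {"linear": [0,0.001,-0.002],"turn": [0,0,0],"hand": 0.015}
    - {"linear": [0,0,0],"turn": [0,0,0],"hand": 0.015}

```text
t: 18.48
tool_pos: [493.5, -426.7, 112.0]
tcp_rot: [2.132, 2.307, 0.0]
force: [-0.1, -0.3, -3.0]
opening: 25.1
grip_force: 90.5
```

Run:
```python
from h import *
np.set_printoptions(precision=1,suppress=True)
im,d,W=cloud("scene"); x,y,z=[W[...,i] for i in range(3)]
near=np.hypot(x-493,y+425)<60
def rect(n,m):
    q=cv2.minAreaRect(W[m][:,:2].astype(np.float32)); print(n,m.sum(),np.array(q[0]),np.array(q[1]),q[2],np.percentile(z[m],[2,50,98]))
rect("collar",near&(z>82)&(z<94)); rect("stand",near&(z>50)&(z<80))
print(manip.sense()["force"],manip.sense()["tool_pos"]); print(np.histogram(z[near],bins=np.arange(66,100,2)))
```

```text
collar 275 [ 491.7 -426.1] [49.7 51.6] 4.83951473236084 [82.9 85.6 93.2]
stand 742 [ 491.9 -424.8] [72.3 74.9] 5.002569675445557 [51.4 75.2 78.9]
[-0.1  0.4 -1.5] [ 493.5 -426.7  112. ]
(array([ 29,  27,  25,  30,  84, 260,  64,  19,  30, 144,  63,  12,  16,
        10,  16,   9]), array([66, 68, 70, 72, 74, 76, 78, 80, 82, 84, 86, 88, 90, 92, 94, 96, 98]))
```

Nearly seated; I'll lower until the rim takes the weight.

servo_tool:
  plan:
    - {"linear": [0,0.001,-0.001],"turn": [0,0,0],"hand": 0.015}
    - {"linear": [0,0,0],"turn": [0,0,0],"hand": 0.015}

```text
t: 18.77
tool_pos: [493.5, -426.6, 111.9]
tcp_rot: [2.132, 2.306, -0.001]
force: [-1.9, -0.1, 3.3]
opening: 24.9
grip_force: 91.1
```

servo_tool:
  plan:
    - {"linear": [0,0,-0.001],"turn": [0,0,0],"hand": 0.015}
    - {"linear": [0,0,0],"turn": [0,0,0],"hand": 0.015}

```text
t: 19.02
tool_pos: [493.5, -426.7, 111.9]
tcp_rot: [2.132, 2.305, -0.001]
force: [-5.7, 0.6, 10.0]
opening: 25.2
grip_force: 92.2
```

servo_tool:
  plan:
    - {"linear": [0,0,0.0013],"turn": [0,0,0],"hand": 0.022}
    - {"linear": [0,0,0],"turn": [0,0,0],"hand": 0.04}
    - {"linear": [0,0,0],"turn": [0,0,0],"hand": 0.07}
    - {"linear": [0,0,0],"turn": [0,0,0],"hand": 0.085}
    - {"linear": [0,0,0],"turn": [0,0,0],"hand": 0.085}

```text
t: 19.65
tool_pos: [493.5, -425.6, 111.1]
tcp_rot: [-2.132, -2.307, -0.0]
force: [-1.0, -0.0, 0.2]
opening: 85.0
grip_force: 0.0
```

servo_tool:
  plan:
    - {"linear": [0,0,0.01],"turn": [0,0,0],"hand": 0.085}
    - {"linear": [0,0,0.03],"turn": [0,0,0],"hand": 0.085}
    - {"linear": [0,0,0.05],"turn": [0,0,0],"hand": 0.085}
    - {"linear": [0,0,0.05],"turn": [0,0,0],"hand": 0.085}
    - {"linear": [0,0,0],"turn": [0,0,0],"hand": 0.085}

```text
t: 20.27
tool_pos: [496.3, -427.6, 257.9]
tcp_rot: [2.125, 2.299, 0.001]
force: [0.2, 0.4, -0.0]
opening: 84.5
grip_force: 0.0
```

```bash
python3 cmp.py
python3 - <<'E'
from h import *
np.set_printoptions(precision=1,suppress=True)
im,d,W=cloud("scene"); x,y,z=[W[...,i] for i in range(3)]
near=np.hypot(x-493,y+425)<60
def rect(n,m):
    q=cv2.minAreaRect(W[m][:,:2].astype(np.float32)); print(n,m.sum(),np.array(q[0]),np.array(q[1]),q[2],np.percentile(z[m],[2,50,98]))
rect("handle top",near&(z>141)&(z<155));rect("handle",near&(z>95)&(z<150));rect("collar",near&(z>82)&(z<92)); rect("stand",near&(z>50)&(z<80))
cv2.imwrite("pics/s9.png",im[...,::-1])
E
```

```text
20.27 [ 496.3 -427.6  257.9] [ 0.2  0.4 -0. ]
scene [14.2 12.6 13.7 11.7 14.  14.5 13.6  9.2]
side [15.2 14.6 13.2 13.8 13.  15.  14.1 14.8]
handle top 175 [ 492.8 -425.9] [27.1 34.9] 4.622591972351074 [141.5 145.5 147.8]
handle 503 [ 492.  -425.9] [28.5 36. ] 1.9184749126434326 [ 97.3 130.  147.3]
collar 261 [ 492.6 -425.6] [51.9 52.9] 6.467833518981934 [82.7 85.  90.8]
stand 744 [ 493.1 -425. ] [74.5 74.9] 4.991250038146973 [51.2 75.1 79.1]
```

View pics/s9.png

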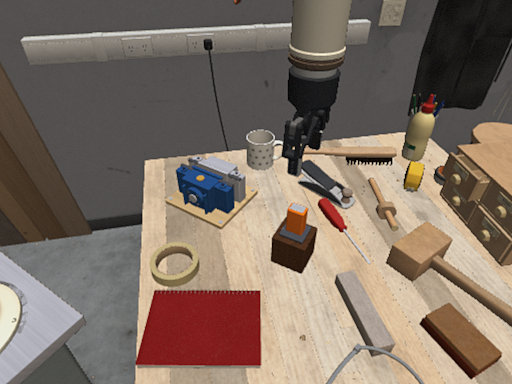

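The final view shows the wedge upright in its stand at (297,220), the housing parted at (212,185), the mug, screwdriver and tape where they started, and the gripper clear of everything.

```bash
python3 -c "
from bench import manip
print(manip.sign_off())"
```

```text
the job is handed in; nothing more can be done
None
```

I parted the housing halves by about 14 mm at both ends, within about 1 mm of each other by camera measurement, hung the wedge back upright in its stand, left the mug, screwdriver and tape where they were, and handed the job in at about 20 s.

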